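# Crack open the purge cap of a drying column

## Task

On the slender gas-drying column, screw the round knurled cap down (clockwise) until it bottoms out, then back it off a quarter turn so that the column can purge, and finish while still holding the cap between the fingers, ready to close it again. Leave the lobed cap of the squat column and everything else on the bench alone.

Things in the scene. Friction and masses are not known exactly. Their poses are not given: they have to be found in the camera images.
- column: Slender gas-drying column, fixed to the bench: grey square foot 110 x 110 x 12 mm, aluminium rings 56 mm in diameter (top of the upper one 110 mm above the bench), clear tube 49 mm in diameter full of beads, above it a brass neck 30 mm in diameter. Origin under the centre of the foot, z up. It and the squat column stand on opposite sides of the bench, either way round.
- knurled_cap: Round knurled aluminium screw cap on the slender column, 42 mm in diameter, 30 mm tall, dark index line on top along its +x. Origin at the centre of its underside (130 mm above the bench when bottomed out, 1 mm more per rad unscrewed), z up. Captive, already started on its thread. Grip its round side from above at any yaw, 20 to 40 N; let go, it stays where it is left.
- cap_centre (a point): Centre of the knurled cap, on its axis, half-way up (15 mm above its underside).
- thread (a joint): Angle of the knurled cap on its thread in rad: 0 bottomed out (hard stop), growing counter-clockwise seen from above (unscrewing); clockwise tightens. It starts 2.6 to 5.4 rad out, so tightening takes several grasps. The thread drags with about 0.08 N m. A quarter turn is 1.571.
- squat: Squat drying column, fixed to the bench, to be left alone: same 110 mm foot, clear tube 80 mm in diameter, 90 mm to the top of its upper ring, 120 mm over its cap. Origin under the centre of the foot.
- lobed_cap (a joint): Angle of the three-lobed cap of the squat column in rad, 0 and closed at the start; must not be turned.
- beaker: Clear plastic beaker, 68 mm in diameter, 85 mm tall, origin under its centre. Bystander.
- meter: Round dial meter lying face up, 100 mm in diameter, 22 mm thick, origin under its centre. Bystander.
- bottle: Amber jar with black cap, 60 mm in diameter, 110 mm tall, origin under its centre. Bystander.
- wrench: Steel wrench lying flat, 150 mm long. Bystander.
- spatula: Spatula lying flat, 170 mm long. Bystander.
- vial_rack: White vial rack, 75 x 150 x 28 mm, vials up to 48 mm high, origin under its centre. Bystander.
- fittings_tray: Low grey tray, 90 x 90 x 22 mm, origin under its centre. Bystander.

How it is judged:
By the outcome, as a careful person would: the job done as asked, in the order asked, and still so for the second after the job is handed in, while the arm keeps its last pose, push and grip.
It also fails if it takes over 51 s, if anything falls off the work surface, if the arm or the gripper's body presses on something with over 40 N, if the wrist force passes 120 N, or if a joint passes its speed limit or range.

## Robot

A 7-joint arm with a two-finger parallel gripper is mounted at the origin on the work surface. World frame = base frame: x ahead of the robot, y to its left, z up, the work surface at z = 0. Lengths are in m, angles in rad, forces in N, time in s.
With the tool pointing down it reaches from about 0.425 to 0.8 m from the base axis. Payload 8.3 kg.
Tool frame: the origin (TCP) lies at the centre of the arm's flange, where the gripper is bolted on; the fingertips stand 173 mm ahead of it and the grasp point (between the pads) lies 155 mm ahead of it; z points along the fingers, x is the direction in which the jaws open and shut, and the axes are right-handed (so a half turn about z gives the same grasp; the last joint's range is limited). The gripper opens to 85 mm and grips with 20 to 120 N. Pads are 22 mm wide; open, the fingers measure 114 mm over their backs; the gripper's body (76 mm by 85 mm) begins 54 mm behind the grasp point. The pads swing forward as they close: fully open they stand 13 mm farther back than shut.
Start: joints at [-1.223, 0.383, 0.016, 1.37, -0.006, 1.388, -0.046], TCP at [0.25, 0.573, 0.405] pointing down, gripper open.
Joint ranges: [-2.95, 2.95], [-0.25, 2.06], [-1.52, 1.56], [0.18, 2.33], [-1.44, 4.58], [0.02, 2.06], [-3.01, 3.01]. Speed limits (rad/s): [2.39, 2.39, 3.01, 3.01, 3.14, 3.14, 3.14].

## Interface

Orientations are given as a rotation vector (axis times angle).
In Python, from station import robot, vision gives the robot as it stands. The module is installed in compiled form; this text tells all that it offers.
- The arm moves only by the tool play_rows, never from a script. Its argument "commands" is a list of rows, each a list of 7 numbers: the shift along the tool's x, y, z in mm, then the turn, a rotation vector about the tool's x, y, z in rad, then the finger opening in mm, from 0 to 85.4. A call has 1 to 12 rows; each row shifts and turns the commanded pose from where the row before left it, along the tool's axes as they then stand; what a row does not reach is not made up. A row lasts 1/12 s, in which the tool goes at most 41.7 mm and 7.16 degrees, less where a joint would pass 70% of its speed; a pose out of reach is approached as far as the arm can. A call is refused whole if a number of a shift passes 41.7 or a number of a turn 0.125, either way. A call with a gripper value outside its range is refused whole. The fingers move at their own pace and stop on an object; "force" is the grip in N (left out, the last holds). Time passes only in rows, so rows that do not move let the fingers close. It gives the time, the measured TCP pose, the force and the opening at its end, in the units of the state.
- robot.get_state(): the state, without advancing time (a new reading comes with each control period).
- vision.read_camera(name): name is "scene" or "top"; returns a dict with "img" (480x640x3 uint8, red, green, blue), "range_z" (480x640 float32, m along the optical axis (not along the pixel's ray), 0 where there is no reading), "intrinsics" (3x3 intrinsics, pixels), "extrinsics" (4x4, takes a point from camera to world coordinates). Camera axes: x right, y down, z forward; pixel columns grow to the right and rows downward; lengths in m; the calibration is good to about 2 mm. A picture is of the moment at which its call begins.
- robot.job_done(): hands the job in, once; it reports no verdict.
The state is a dict: "time": time; "qpos": joint angles; "dq": joint speeds; "joint_efforts": joint torques, N m; "tcp_pos": TCP position; "tool_rot": TCP orientation; "ft_force": force on the tool from outside, world axes, zero at the start; "torque": the same for the moment, N m; "gripper_width": finger opening in m.
Only numpy, scipy, OpenCV 4.12 (cv2) and the standard library are available. Lean on these libraries where they do the work, as an engineer would, in place of code of your own. Each camera call takes 0.05 s, during which the arm holds its last target.

## Working session

There is one attempt and no reset: what is moved stays moved. The work goes in short steps, Python scripts to look and compute and a tool call to move; the robot and the scene stay as the last step left them, time stands still between calls to the robot, and variables do not carry over. Pictures are saved under pics/ and viewed, and the job is handed in when it is done.

Besides the shell and the picture viewer there is one more tool, called after "Call:" as name(argument=value, ...) on one line, values as JSON. play_rows: Moves the arm, as the interface text tells. Its arguments: {"type":"object","properties":{"commands":{"type":"array","items":{"type":"array","items":{"type":"number"}}},"force":{"type":"number"}},"required":["commands"]}

```bash
mkdir -p pics; ls
python3 - <<'E'
from station import robot, vision
import cv2,numpy as np
s=robot.get_state()
print(s)
for n in("scene","top"):
    c=vision.read_camera(n)
    cv2.imwrite(f"pics/{n}0.png",c["img"][:,:,::-1])
    np.savez(f"{n}0.npz",**c)
    print(n,c["intrinsics"],c["extrinsics"])
E
```

```text
pics
{'time': 0.0, 'qpos': array([-1.22287724,  0.38424045,  0.01636138,  1.37116033, -0.00631439,
        1.38819738, -0.04650706]), 'dq': array([-0.0003968 ,  0.00051463, -0.00036964,  0.00078034, -0.00105123,
        0.00059809, -0.00060071]), 'joint_efforts': array([ 5.13829491e-04, -6.27591062e+01,  8.44571069e-01, -3.71813643e+01,
        1.64933573e-02,  1.43470068e-02,  2.59490754e-06]), 'tcp_pos': array([0.24948731, 0.57286483, 0.40367421]), 'tool_rot': array([ 2.62687834e+00,  1.72112842e+00, -2.55576009e-03]), 'ft_force': array([ 0.03449321,  0.36458626, -0.25156281]), 'torque': array([-0.03101085, -0.02051679,  0.0057019 ]), 'gripper_width': 0.08548943315313118}
scene [[591.48054367   0.         314.69492515]
 [  0.         591.48054367 234.97025506]
 [  0.           0.           1.        ]] [[-0.6756056   0.58423834 -0.44969171  1.0221599 ]
 [ 0.73722069  0.52879534 -0.4205724   0.41856977]
 [-0.00791964 -0.6156631  -0.78796969  0.91993163]
 [ 0.          0.          0.          1.        ]]
top [[567.67197925   0.         325.9103104 ]
 [  0.         567.67197925 242.24313212]
 [  0.           0.           1.        ]] [[-0.01638019 -0.99448407  0.10360078  0.45128369]
 [-0.99984894  0.01568943 -0.00747895 -0.02003315]
 [ 0.00581226 -0.10370764 -0.99459084  1.11961511]
 [ 0.          0.          0.          1.        ]]
```

View pics/scene0.png

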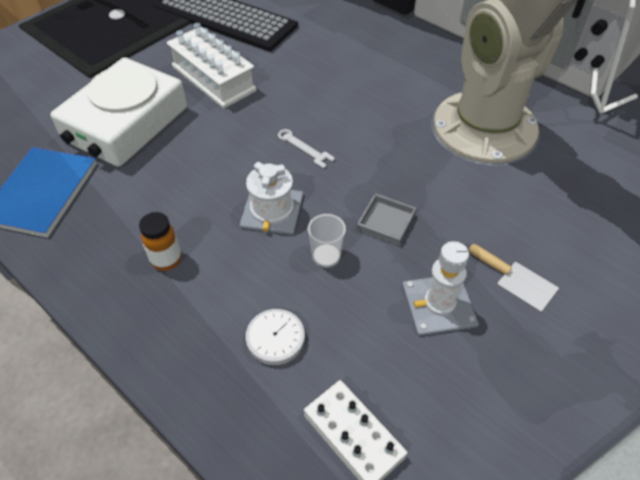

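View pics/top0.png

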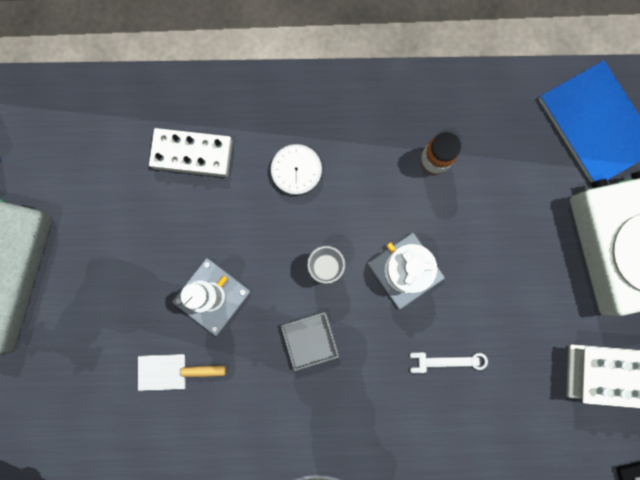

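The slender column is at about (200,295) in the top view and (453,265) in the scene view, on the robot's left. The squat column is at (408,270) in the top view. Next I zoom in on the cap.

Run:
```python
import cv2,numpy as np
a=cv2.imread("pics/top0.png")[250:350,150:270]; b=cv2.imread("pics/scene0.png")[230:340,395:485]
a=cv2.resize(a,(480,400),interpolation=cv2.INTER_CUBIC)
b=cv2.resize(b,(320,391),interpolation=cv2.INTER_CUBIC); b=cv2.copyMakeBorder(b,0,9,0,0,0)
cv2.imwrite("pics/z0.png",np.hstack([a,b]))
d=np.load("top0.npz");K=d["intrinsics"];E=d["extrinsics"];R=d["range_z"]
v,u=np.mgrid[250:350,150:270];z=R[250:350,150:270]
P=np.stack([(u-K[0,2])/K[0,0]*z,(v-K[1,2])/K[1,1]*z,z,np.ones_like(z)],-1)@E.T
h=P[...,2]; m=(h>.145)&(h<.2)&(z>0)
print(m.sum(),u[m].min(),u[m].max(),v[m].min(),v[m].max(),P[m][:,:3].mean(0),np.median(h[m]),np.percentile(h[m],[5,50,95]))
```

```text
549 181 207 283 308 [0.46403819 0.19632615 0.16044183] 0.16100584251369543 [0.15357443 0.16100584 0.16418478]
```

View pics/z0.png

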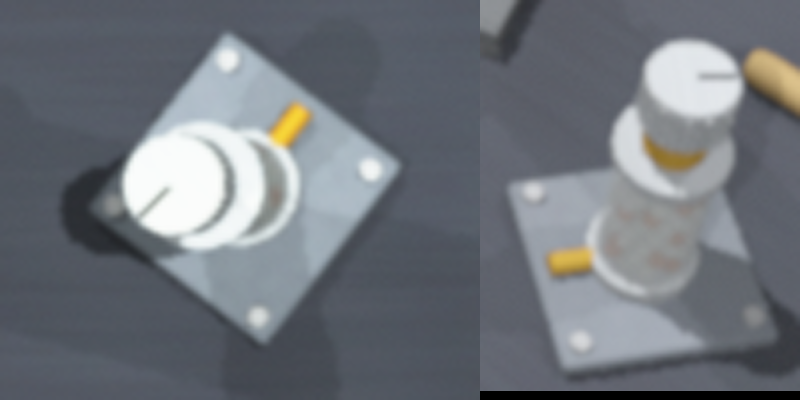

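```bash
cat > h.py <<'E'
import numpy as np,cv2
def ray(d,u,v,z):
    K=d["intrinsics"];E=d["extrinsics"]
    r=E[:3,:3]@np.array([(u-K[0,2])/K[0,0],(v-K[1,2])/K[1,1],1]);o=E[:3,3]
    return o+r*(z-o[2])/r[2]
def pts(d,m):
    K=d["intrinsics"];E=d["extrinsics"];z=d["range_z"][m];v,u=np.nonzero(m)
    return np.stack([(u-K[0,2])/K[0,0]*z,(v-K[1,2])/K[1,1]*z,z,np.ones_like(z)],-1)@E.T
E
python3 - <<'E'
from h import *
t=np.load("top0.npz");s=np.load("scene0.npz")
# top-view: white disc, threshold bright, circle of cap: zoom coords
g=cv2.cvtColor(t["img"],cv2.COLOR_RGB2GRAY)
roi=np.zeros(g.shape,bool);roi[250:350,150:270]=1
zt=t["range_z"]
E=t["extrinsics"]
for d,box,n in((t,(250,350,150,270),"top"),(s,(230,340,395,485),"scene")):
    m=np.zeros((480,640),bool);m[box[0]:box[1],box[2]:box[3]]=1;m&=d["range_z"]>0
    P=pts(d,m);q=np.zeros((480,640));q[m]=P[:,2]
    mm=((q>.157)&(q<.175)).astype(np.uint8)
    c=max(cv2.findContours(mm,0,1)[0],key=cv2.contourArea)
    e=cv2.fitEllipse(c);print(n,e,np.median(q[mm>0]))
    for z in(.161,.163,.165):print(z,ray(d,*e[0],z))
# foot screws/ corners in top image (zoom4): corners
for (x,y) in((227,33),(400,165),(265,345),(90,208)):
    print(ray(t,150+x/4-.375,250+y/4-.375,.012))
# index line
for p in((168,189),(140,220)):print("idx top",ray(t,150+p[0]/4,250+p[1]/4,.163))
for p in((699,76),(738,76)):print("idx scene",ray(s,395+(p[0]-480)*90/320,230+p[1]*110/391,.163))
E
```

```text
top ((192.8435821533203, 295.84490966796875), (23.861000061035156, 24.93170166015625), 41.195064544677734) 0.16127306808354624
0.161 [0.46418671 0.19763976 0.161     ]
0.163 [0.46415979 0.19718562 0.163     ]
0.165 [0.46413287 0.19673148 0.165     ]
scene ((454.22283935546875, 252.29925537109375), (21.302974700927734, 26.659982681274414), 106.72634887695312) 0.16110508753172215
0.161 [0.46607447 0.20140248 0.161     ]
0.163 [0.46753991 0.20197477 0.163     ]
0.165 [0.46900535 0.20254707 0.165     ]
[0.5396394  0.20565813 0.012     ]
[0.47401001 0.12139169 0.012     ]
[0.3886707 0.1865635 0.012    ]
[0.45569353 0.27146973 0.012     ]
idx top [0.46183888 0.19857812 0.163     ]
idx top [0.44912384 0.21016525 0.163     ]
idx scene [0.46351388 0.2037287  0.163     ]
idx scene [0.45186548 0.21658946 0.163     ]
```

Call:
play_rows(commands=[[-10.7, 14.5, 0, 0, 0, -0.07, 85], [-10.7, 14.5, 0, 0, 0, 0, 85], [-10.7, 14.5, 0, 0, 0, 0, 85], [-10.7, 14.5, 0, 0, 0, 0, 85], [-10.7, 14.5, 0, 0, 0, 0, 85], [-10.7, 14.5, 0, 0, 0, 0, 85], [-10.7, 14.5, 0, 0, 0, 0, 85], [-10.7, 14.5, 0, 0, 0, 0, 85], [-10.7, 14.5, 0, 0, 0, 0, 85], [-10.7, 14.5, 0, 0, 0, 0, 85], [-10.7, 14.5, 0, 0, 0, 0, 85], [-10.7, 14.5, 0, 0, 0, 0, 85]], force=30)

```text
time: 1.1
tcp_pos: [0.3699, 0.3923, 0.4043]
tool_rot: [2.566, 1.813, -0.001]
ft_force: [-0.3, 0.1, 0.4]
gripper_width: 0.0853
```

```bash
cat > st.py <<'E'
from station import robot
import numpy as np
from scipy.spatial.transform import Rotation as Ro
np.set_printoptions(precision=4,suppress=True)
s=robot.get_state();M=Ro.from_rotvec(s["tool_rot"]).as_matrix()
print("t",s["time"],"q",s["qpos"],"tcp",s["tcp_pos"],"z",M[:,2])
print("theta",np.degrees(np.arctan2(M[1,0],M[0,0])),"F",s["ft_force"],"T",s["torque"],"w",s["gripper_width"],"tau7",s["joint_efforts"][6])
d=np.array([.4645,.1975,.303])-s["tcp_pos"];print("to cap, tool mm",M.T@d*1000)
E
python3 st.py
```

```text
t 1.1 q [-0.9656  0.1969  0.1071  1.613  -0.0215  1.3339  0.3746] tcp [0.3699 0.3923 0.4043] z [-0.0006 -0.0007 -1.    ]
theta 70.47807417633166 F [-0.3356  0.1391  0.3515] T [-0.0507 -0.0245  0.0453] w 0.0852686937176451 tau7 -0.8519905619323254
to cap, tool mm [-151.8917  154.3028  101.3282]
```

Call:
play_rows(commands=[[-13, 13, 0, 0, 0, 0, 85], [-13, 13, 0, 0, 0, 0, 85], [-13, 13, 0, 0, 0, 0, 85], [-13, 13, 0, 0, 0, 0, 85], [-13, 13, 0, 0, 0, 0, 85], [-13, 13, 0, 0, 0, 0, 85], [-13, 13, 0, 0, 0, 0, 85], [-13, 13, 0, 0, 0, 0, 85], [-13, 13, 0, 0, 0, 0, 85], [-13, 13, 0, 0, 0, 0, 85], [-13, 13, 0, 0, 0, 0, 85], [0, 0, 0, 0, 0, -0.11, 85]])

```text
time: 2.1
tcp_pos: [0.4581, 0.2066, 0.4045]
tool_rot: [2.468, 1.941, -0.001]
ft_force: [0.5, -0.2, 0.2]
gripper_width: 0.0849
```

Call:
play_rows(commands=[[0, 0, 0, 0, 0, -0.12, 85], [0, 0, 0, 0, 0, -0.12, 85], [0, 0, 0, 0, 0, -0.12, 85], [0, 0, 0, 0, 0, -0.12, 85], [0, 0, 0, 0, 0, -0.12, 85], [0, 0, 0, 0, 0, -0.12, 85], [0, 0, 0, 0, 0, -0.12, 85], [0, 0, 0, 0, 0, -0.12, 85], [0, 0, 0, 0, 0, -0.12, 85], [0, 0, 0, 0, 0, -0.12, 85], [0, 0, 0, 0, 0, -0.12, 85], [0, 0, 0, 0, 0, -0.12, 85]])

```text
time: 3.1
tcp_pos: [0.4564, 0.2105, 0.4043]
tool_rot: [-0.556, -3.091, 0.001]
ft_force: [0.3, -0.3, 0.1]
gripper_width: 0.0848
```

Call:
play_rows(commands=[[0, 0, 0, 0, 0, -0.1, 85], [0, 0, 0, 0, 0, -0.1, 85], [0, 0, 0, 0, 0, 0, 85]])

```text
time: 3.35
tcp_pos: [0.4564, 0.2105, 0.4043]
tool_rot: [-0.246, -3.131, 0.001]
ft_force: [-0.4, 0.5, 0.0]
gripper_width: 0.0852
```

```bash
python3 st.py
python3 - <<'E'
from station import vision
import cv2,numpy as np
o=[]
for n,b in(("top",(180,380,80,330)),("scene",(130,330,340,590))):
    c=vision.read_camera(n);np.savez(n+"1.npz",**c);i=c["img"][b[0]:b[1],b[2]:b[3],::-1]
    o.append(cv2.resize(i,(400,320),interpolation=cv2.INTER_CUBIC))
cv2.imwrite("pics/z1.png",np.hstack(o))
E
```

```text
t 3.35 q [-0.6355  0.117   0.1534  1.7056 -0.0184  1.3213  2.5062] tcp [0.4564 0.2105 0.4043] z [-0.0009 -0.0005 -1.    ]
theta 171.01199945748746 F [-0.4405  0.4693  0.0216] T [ 0.0302 -0.0152 -0.0815] w 0.08521300081286656 tau7 2.3136285692453384
to cap, tool mm [-10.0746 -11.5299 101.275 ]
```

View pics/z1.png

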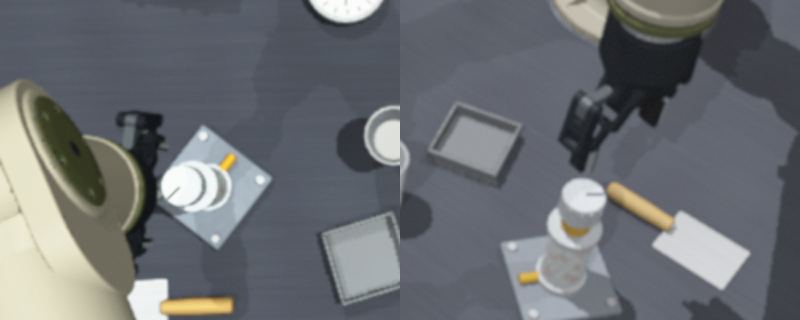

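Run:
```python
import numpy as np
for n in("scene","top"):
    d=np.load(n+"1.npz");E=np.linalg.inv(d["extrinsics"])
    for p in((.4564,.2105,.236),(.4564-.05,.2105,.236),(.4564+.05,.2105,.236),(.4645,.1975,.163)):
        q=E@np.array([*p,1]);q=d["intrinsics"]@q[:3]/q[2];print(n,p,q[:2])
```

```text
scene (0.4564, 0.2105, 0.236) [471.99475895 221.88050967]
scene (0.4064, 0.2105, 0.236) [490.19806769 203.07896191]
scene (0.5064, 0.2105, 0.236) [452.83778403 241.66706517]
scene (0.4645, 0.1975, 0.163) [452.95736487 249.63343813]
top (0.4564, 0.2105, 0.236) [173.44432158 300.56420265]
top (0.4064, 0.2105, 0.236) [173.0719828  333.26380808]
top (0.5064, 0.2105, 0.236) [173.8122909  268.24833333]
top (0.4645, 0.1975, 0.163) [192.65726446 295.6440829 ]
```

Call:
play_rows(commands=[[-5, -5.3, 0, 0, 0, 0, 85], [-5, -5.3, 0, 0, 0, 0, 85], [0, 0, 10, 0, 0, 0, 85], [0, 0, 12, 0, 0, 0, 85], [0, 0, 12, 0, 0, 0, 85], [0, 0, 12, 0, 0, 0, 85], [0, 0, 12, 0, 0, 0, 85], [0, 0, 12, 0, 0, 0, 85], [0, 0, 12, 0, 0, 0, 85], [0, 0, 12, 0, 0, 0, 85], [0, 0, 10, 0, 0, 0, 85], [0, 0, 0, 0, 0, 0, 85]])

```text
time: 4.45
tcp_pos: [0.464, 0.1979, 0.298]
tool_rot: [-0.255, -3.128, 0.004]
ft_force: [-0.4, 0.1, -0.9]
gripper_width: 0.0848
```

```bash
python3 st.py
python3 - <<'E'
from station import vision
import cv2,numpy as np
o=[]
for n,b in(("top",(220,340,120,270)),("scene",(180,300,370,520))):
    c=vision.read_camera(n);np.savez(n+"2.npz",**c);i=c["img"][b[0]:b[1],b[2]:b[3],::-1]
    o.append(cv2.resize(i,(400,320),interpolation=cv2.INTER_CUBIC))
cv2.imwrite("pics/z2.png",np.hstack(o))
E
```

```text
t 4.45 q [-0.6097  0.2088  0.1626  1.8474 -0.0374  1.0925  2.5458] tcp [0.464  0.1979 0.298 ] z [-0.0036 -0.0021 -1.    ]
theta 170.68508353619876 F [-0.4311  0.1306 -0.9307] T [-0.0643  0.0211 -0.012 ] w 0.08481817526718195 tau7 0.030000993283465505
to cap, tool mm [-0.5431 -0.3505 -4.9783]
```

View pics/z2.png

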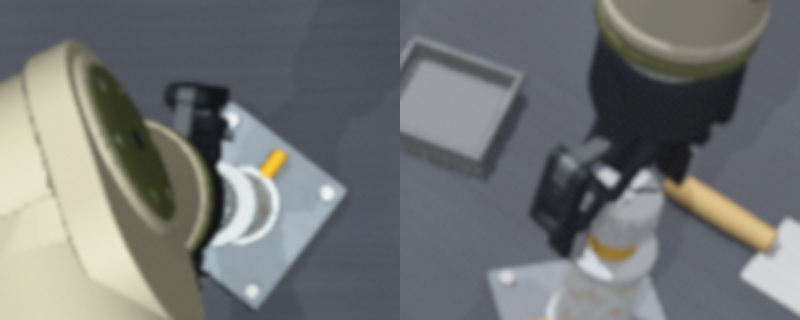

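Call:
play_rows(commands=[[0, 0, 0, 0, 0, 0, 30], [0, 0, 0, 0, 0, 0, 30], [0, 0, 0, 0, 0, 0, 30], [0, 0, 0, 0, 0, 0, 30], [0, 0, 0, 0, 0, 0, 30], [0, 0, 0, 0, 0, 0, 30], [0, 0, 0, 0, 0, 0, 30], [0, 0, 0, 0, 0, 0, 30]], force=30)

```text
time: 5.22
tcp_pos: [0.4645, 0.1987, 0.3015]
tool_rot: [-0.253, -3.131, -0.001]
ft_force: [-4.1, -0.5, 6.3]
gripper_width: 0.0412
```

```bash
python3 st.py
```

```text
t 5.2167 q [-0.6102  0.205   0.1622  1.8435 -0.0376  1.0959  2.5461] tcp [0.4645 0.1987 0.3015] z [-0.0001  0.0006 -1.    ]
theta 170.75596743497115 F [-4.1224 -0.5289  6.2683] T [-0.1559  0.817  -0.0097] w 0.04116151881723734 tau7 0.012174680305179209
to cap, tool mm [-0.2067 -1.1754 -1.4855]
```

Call:
play_rows(commands=[[0, 0, 0, 0, 0, 0.05, 30], [0, 0, 0.1, 0, 0, 0.1, 30], [0, 0, 0.1, 0, 0, 0.1, 30], [0, 0, 0.1, 0, 0, 0.1, 30], [0, 0, 0.1, 0, 0, 0.1, 30], [0, 0, 0.1, 0, 0, 0.1, 30], [0, 0, 0.1, 0, 0, 0.1, 30], [0, 0, 0.1, 0, 0, 0.1, 30], [0, 0, 0.1, 0, 0, 0.1, 30], [0, 0, 0.1, 0, 0, 0.1, 30], [0, 0, 0.1, 0, 0, 0.05, 30], [0, 0, 0, 0, 0, 0, 30]])

```text
time: 6.22
tcp_pos: [0.4642, 0.1989, 0.3005]
tool_rot: [-1.727, -2.623, -0.0]
ft_force: [-5.1, 0.6, 7.0]
gripper_width: 0.0411
```

```bash
python3 st.py
python3 - <<'E'
from station import vision
import cv2,numpy as np
o=[]
for n,b in(("top",(220,340,120,270)),("scene",(180,300,370,520))):
    c=vision.read_camera(n);np.savez(n+"3.npz",**c);i=c["img"][b[0]:b[1],b[2]:b[3],::-1]
    o.append(cv2.resize(i,(400,320),interpolation=cv2.INTER_CUBIC))
cv2.imwrite("pics/z3.png",np.hstack(o))
E
```

```text
t 6.2167 q [-0.7085  0.2075  0.2737  1.849  -0.0638  1.0938  1.5661] tcp [0.4642 0.1989 0.3005] z [-0.0007  0.0007 -1.    ]
theta 113.28726395123377 F [-5.0815  0.6331  6.9766] T [-0.1865  1.1532  0.0175] w 0.041115978254520534 tau7 -1.2317558750510216
to cap, tool mm [-1.4411 -0.31   -2.5057]
```

View pics/z3.png

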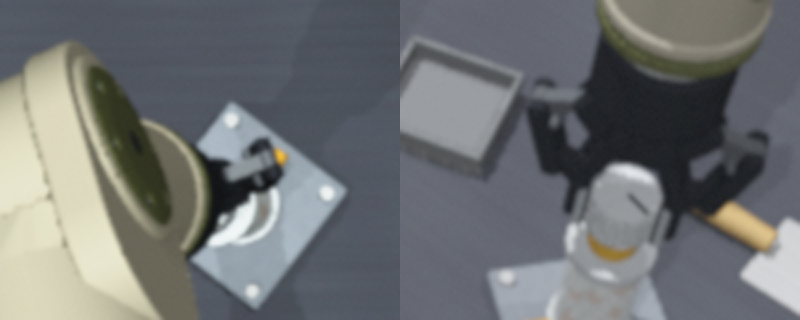

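The fingers hold the cap at 41 mm, and the index line at (640,205) in the zoom has turned with them by about 1.0 rad. I'll keep tightening.

Call:
play_rows(commands=[[0, 0, 0, 0, 0, 0.05, 30], [0, 0, 0.1, 0, 0, 0.1, 30], [0, 0, 0.1, 0, 0, 0.1, 30], [0, 0, 0.1, 0, 0, 0.1, 30], [0, 0, 0.1, 0, 0, 0.1, 30], [0, 0, 0.1, 0, 0, 0.1, 30], [0, 0, 0.1, 0, 0, 0.1, 30], [0, 0, 0.1, 0, 0, 0.1, 30], [0, 0, 0.1, 0, 0, 0.1, 30], [0, 0, 0.1, 0, 0, 0.1, 30], [0, 0, 0.1, 0, 0, 0.05, 30], [0, 0, 0, 0, 0, 0, 30]])

```text
time: 7.32
tcp_pos: [0.4642, 0.1993, 0.2995]
tool_rot: [-2.772, -1.474, 0.0]
ft_force: [-5.3, 1.6, 7.3]
gripper_width: 0.0412
```

```bash
python3 st.py
```

```text
t 7.3167 q [-0.8105  0.2132  0.3903  1.8543 -0.0925  1.0917  0.5921] tcp [0.4642 0.1993 0.2995] z [-0.0008  0.0012 -1.    ]
theta 56.011093044727424 F [-5.3019  1.6344  7.3059] T [ 0.0917  1.2429 -0.1072] w 0.041248296481173286 tau7 -1.2249963730573654
to cap, tool mm [-1.2908  1.2484 -3.5009]
```

Call:
play_rows(commands=[[0, 0, 0, 0, 0, 0.05, 30], [0, 0, 0.1, 0, 0, 0.1, 30], [0, 0, 0.1, 0, 0, 0.1, 30], [0, 0, 0.1, 0, 0, 0.1, 30], [0, 0, 0.1, 0, 0, 0.1, 30], [0, 0, 0.1, 0, 0, 0.1, 30], [0, 0, 0.1, 0, 0, 0.1, 30], [0, 0, 0.1, 0, 0, 0.1, 30], [0, 0, 0, 0, 0, 0, 30]])

```text
time: 8.07
tcp_pos: [0.4643, 0.1994, 0.2988]
tool_rot: [-3.12, -0.352, 0.0]
ft_force: [-4.1, 0.9, 5.5]
gripper_width: 0.0413
```

```bash
python3 st.py
```

```text
t 8.0667 q [-0.8913  0.2201  0.484   1.8581 -0.1167  1.0904 -0.1384] tcp [0.4643 0.1994 0.2988] z [-0.0003  0.0016 -1.    ]
theta 12.878529906876134 F [-4.1122  0.9181  5.4624] T [ 0.3672  0.952  -0.0935] w 0.041332379852149 tau7 -2.052551731467247
to cap, tool mm [-0.2683  1.9274 -4.2132]
```

Call:
play_rows(commands=[[0, 0, 0.05, 0, 0, 0.05, 30], [0, 0, 0.05, 0, 0, 0.05, 30], [0, 0, 0.05, 0, 0, 0.05, 30], [0, 0, 0, 0, 0, 0, 30]])

```text
time: 8.4
tcp_pos: [0.4644, 0.1994, 0.2986]
tool_rot: [-3.137, -0.122, 0.0]
ft_force: [-3.3, 1.0, 6.4]
gripper_width: 0.0412
```

```bash
python3 st.py
```

```text
t 8.4 q [-0.9075  0.2218  0.5031  1.8589 -0.1218  1.0902 -0.2804] tcp [0.4644 0.1994 0.2986] z [-0.0002  0.0017 -1.    ]
theta 4.469526358544859 F [-3.3098  1.0371  6.3509] T [ 0.3891  0.8528 -0.0545] w 0.04118624587717908 tau7 -1.0004250705242157
to cap, tool mm [-0.0331  1.9427 -4.3571]
```

Call:
play_rows(commands=[[0, 0, 0.05, 0, 0, 0.05, 30], [0, 0, 0.05, 0, 0, 0.05, 30], [0, 0, 0, 0, 0, 0, 30]])

```text
time: 8.65
tcp_pos: [0.4644, 0.1995, 0.2986]
tool_rot: [-3.14, 0.034, 0.0]
ft_force: [-4.1, 2.1, 6.0]
gripper_width: 0.0414
```

```bash
python3 st.py
```

```text
t 8.65 q [-0.9188  0.2231  0.5162  1.8594 -0.1252  1.0901 -0.3767] tcp [0.4644 0.1995 0.2986] z [-0.0001  0.0016 -1.    ]
theta -1.2298071141849571 F [-4.0998  2.0998  6.0221] T [0.3715 0.9128 0.247 ] w 0.04141958841592605 tau7 -1.3349077105522156
to cap, tool mm [ 0.1325  1.9738 -4.4462]
```

Call:
play_rows(commands=[[0, 0, 0.05, 0, 0, 0.05, 30], [0, 0, 0.05, 0, 0, 0.05, 30], [0, 0, 0, 0, 0, 0, 30]])

```text
time: 8.9
tcp_pos: [0.4645, 0.1991, 0.2984]
tool_rot: [-3.135, 0.19, 0.0]
ft_force: [-3.7, -0.6, 5.2]
gripper_width: 0.041
```

```bash
python3 st.py
python3 - <<'E'
from station import vision
import cv2,numpy as np
o=[]
for n,b in(("top",(220,340,120,270)),("scene",(180,300,370,520))):
    c=vision.read_camera(n);np.savez(n+"4.npz",**c);i=c["img"][b[0]:b[1],b[2]:b[3],::-1]
    o.append(cv2.resize(i,(400,320),interpolation=cv2.INTER_CUBIC))
cv2.imwrite("pics/z4.png",np.hstack(o))
E
```

```text
t 8.9 q [-0.93    0.2243  0.5299  1.8601 -0.1281  1.0902 -0.4729] tcp [0.4645 0.1991 0.2984] z [-0.      0.0009 -1.    ]
theta -6.945837418484658 F [-3.7086 -0.5537  5.2456] T [-0.051   0.821   0.4718] w 0.04095932985100861 tau7 -1.5931249782443047
to cap, tool mm [ 0.2321  1.5967 -4.5557]
```

View pics/z4.png

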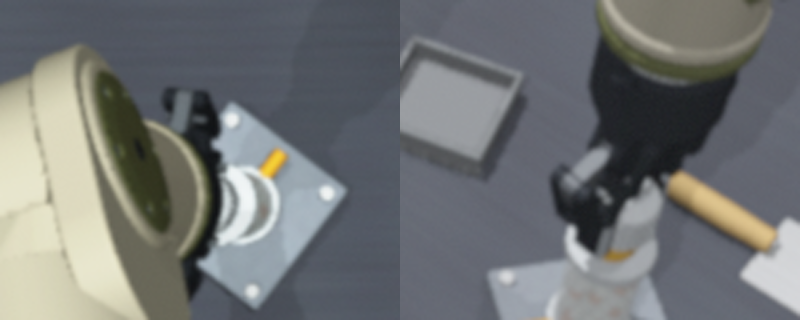

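Call:
play_rows(commands=[[0, 0, 0, 0, 0, 0.05, 30], [0, 0, 0, 0, 0, 0.05, 30], [0, 0, 0, 0, 0, 0, 30]])

```text
time: 9.25
tcp_pos: [0.4644, 0.199, 0.2983]
tool_rot: [-3.122, 0.347, 0.0]
ft_force: [-2.2, -0.9, 5.5]
gripper_width: 0.0408
```

```bash
python3 st.py
```

```text
t 9.25 q [-0.9414  0.2256  0.5434  1.8607 -0.1316  1.0903 -0.5695] tcp [0.4644 0.199  0.2983] z [-0.0002  0.0006 -1.    ]
theta -12.68067020000951 F [-2.1995 -0.885   5.4582] T [-0.0748  0.6845  0.5098] w 0.040812393154306514 tau7 -1.5348032489418983
to cap, tool mm [ 0.388   1.447  -4.7026]
```

Call:
play_rows(commands=[[0, 0, 0, 0, 0, -0.05, 30], [0, 0, 0, 0, 0, -0.05, 30], [0, 0, 0, 0, 0, 0, 30]])

```text
time: 9.5
tcp_pos: [0.4645, 0.1989, 0.2984]
tool_rot: [-3.135, 0.182, 0.001]
ft_force: [-3.4, -0.3, 5.8]
gripper_width: 0.0412
```

```bash
python3 st.py
```

```text
t 9.5 q [-0.929   0.2243  0.5293  1.8602 -0.1282  1.0902 -0.4674] tcp [0.4645 0.1989 0.2984] z [-0.0003  0.001  -1.    ]
theta -6.659469368430437 F [-3.4391 -0.2999  5.8338] T [0.0526 0.8876 0.0778] w 0.0411706114523925 tau7 0.9934217110276222
to cap, tool mm [ 0.168   1.3772 -4.6427]
```

Call:
play_rows(commands=[[0, 0, 0, 0, 0, -0.05, 30], [0, 0, 0, 0, 0, 0, 30]])

```text
time: 9.67
tcp_pos: [0.4645, 0.1989, 0.2984]
tool_rot: [-3.139, 0.105, 0.0]
ft_force: [-4.5, 0.1, 5.0]
gripper_width: 0.0415
```

```bash
python3 st.py
```

```text
t 9.6667 q [-0.9233  0.2236  0.5226  1.8599 -0.1264  1.0901 -0.4194] tcp [0.4645 0.1989 0.2984] z [-0.0002  0.0012 -1.    ]
theta -3.816172279802114 F [-4.4582  0.1078  5.0032] T [0.0197 0.8853 0.0817] w 0.04147249965881144 tau7 0.8368749730288982
to cap, tool mm [ 0.0876  1.3791 -4.58  ]
```

Call:
play_rows(commands=[[0, 0, 0, 0, 0, -0.1, 30], [0, 0, 0, 0, 0, -0.12, 30], [0, 0, -0.1, 0, 0, -0.12, 30], [0, 0, -0.1, 0, 0, -0.12, 30], [0, 0, -0.1, 0, 0, -0.12, 30], [0, 0, -0.1, 0, 0, -0.12, 30], [0, 0, -0.1, 0, 0, -0.12, 30], [0, 0, -0.1, 0, 0, -0.12, 30], [0, 0, -0.1, 0, 0, -0.12, 30], [0, 0, -0.1, 0, 0, -0.12, 30], [0, 0, -0.1, 0, 0, -0.12, 30], [0, 0, -0.1, 0, 0, -0.12, 30]])

```text
time: 10.67
tcp_pos: [0.4647, 0.199, 0.2998]
tool_rot: [-2.446, -1.97, -0.002]
ft_force: [-4.0, -0.8, 7.5]
gripper_width: 0.0415
```

Call:
play_rows(commands=[[0, 0, -0.1, 0, 0, -0.05, 30], [0, 0, 0, 0, 0, 0, 30], [0, 0, 0, 0, 0, 0, 30]])

```text
time: 10.92
tcp_pos: [0.4646, 0.199, 0.2998]
tool_rot: [-2.401, -2.025, -0.002]
ft_force: [-3.4, 0.2, 7.0]
gripper_width: 0.0412
```

```bash
python3 st.py
python3 - <<'E'
from station import vision
import cv2,numpy as np
o=[]
c=vision.read_camera("scene");np.savez("scene5.npz",**c)
for d in (np.load("scene3.npz"),c):
    i=d["img"][220:280,425:485,::-1]
    o.append(cv2.resize(i,(400,400),interpolation=cv2.INTER_CUBIC))
cv2.imwrite("pics/z5.png",np.hstack(o))
E
```

```text
t 10.9167 q [-0.7642  0.2106  0.3378  1.8518 -0.0794  1.091   1.0044] tcp [0.4646 0.199  0.2998] z [ 0.0005  0.0015 -1.    ]
theta 80.27500448170494 F [-3.416   0.2204  7.0265] T [0.0397 0.7672 0.0801] w 0.04120050416661321 tau7 0.19288124050945044
to cap, tool mm [-1.5219  0.1273 -3.1722]
```

View pics/z5.png

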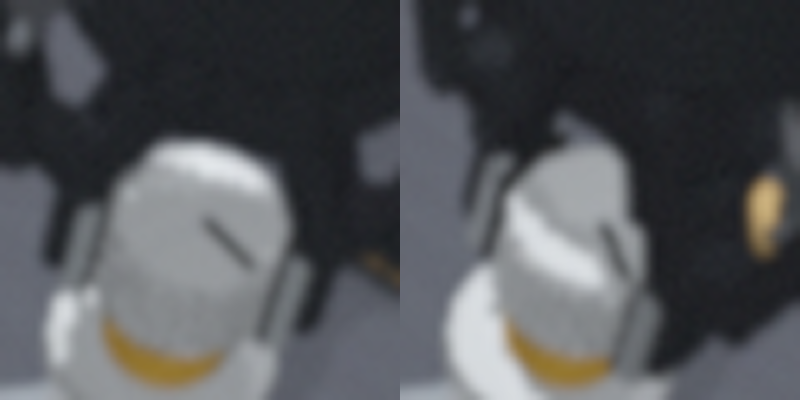

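Run:
```python
from h import *
from scipy import ndimage
print("foot port etc: index angle")
def line(f,box,z,off=16):
    d=np.load(f);g=cv2.cvtColor(d["img"],cv2.COLOR_RGB2GRAY).astype(np.float32)
    r0,r1,c0,c1=box
    med=cv2.medianBlur(d["img"],9);mg=cv2.cvtColor(med,cv2.COLOR_RGB2GRAY).astype(np.float32)
    w=np.clip(mg-g-off,0,None);m=np.zeros_like(w);m[r0:r1,c0:c1]=1;w*=m
    v,u=np.nonzero(w>0)
    P=np.array([ray(d,a,b,z) for a,b in zip(u,v)])[:,:2];W=w[v,u]
    c=np.average(P,axis=0,weights=W);C=np.cov(P.T,aweights=W);e,V=np.linalg.eigh(C);x=V[:,1]
    ang=np.degrees(np.arctan2(x[1],x[0]));print(f,len(u),c,ang,np.sqrt(e)*1000,sep=" ")
line("scene0.npz",(247,256,454,466),.163)
line("scene3.npz",(250,263,454,465),.162)
line("scene5.npz",(250,264,454,461),.1616)
line("top0.npz",(292,306,182,196),.163)
s=np.load("scene0.npz")
for n,z,pp in(("scene3",.162,((205,218),(252,268))),("scene5",.1616,((202,222),(228,278)))):
    a,b=[ray(s,425+p[0]*.15-.4,220+p[1]*.15-.4,z) for p in pp];d=b-a;print(n,a,b,np.degrees(np.arctan2(d[1],d[0])))
```

```text
foot port etc: index angle
scene0.npz 26 [0.45943303 0.20740658] 132.5117325386426 [1.14794589 3.80556114]
scene3.npz 24 [0.46774758 0.21026696] 75.09558671118158 [1.00013374 4.30530564]
scene5.npz 20 [0.46973414 0.20840156] -153.78012453136895 [2.31558319 5.06357765]
top0.npz 20 [0.45796619 0.2042749 ] 134.83314709240923 [0.7729987  4.18856663]
scene3 [0.46561093 0.20301152 0.162     ] [0.47040234 0.21949269 0.162     ] 73.78977805340305
scene5 [0.46678116 0.2030398  0.1616    ] [0.47632322 0.21683738 0.1616    ] 55.33324079987429
```

Run:
```python
from h import *
def f(n,rows,c0,c1,z):
    d=np.load(n);g=cv2.cvtColor(d["img"],cv2.COLOR_RGB2GRAY).astype(float);P=[]
    for r in rows:
        a=g[r,c0:c1];w=np.clip(np.median(a)-5-a,0,None)
        u=(w*np.arange(c0,c1)).sum()/w.sum();P.append((u,r));print(r,a.astype(int),round(u,2))
    vx,vy,x,y=cv2.fitLine(np.array(P,np.float32),cv2.DIST_HUBER,0,.01,.01).ravel()
    a=ray(d,x,y,z);b=ray(d,x+4*vx,y+4*vy,z);q=(b-a)*np.sign(vy);print(n,np.degrees(np.arctan2(q[1],q[0])))
f("scene3.npz",range(253,260),452,465,.162)
f("scene5.npz",range(253,261),452,461,.1616)
```

```text
253 [152 150 145 127 109 118 137 148 152 152 153 151 153] 456.28
254 [150 150 146 134 110 100 118 138 148 153 153 153 153] 456.86
255 [151 151 150 145 130 109 100 117 139 150 153 154 153] 457.8
256 [152 152 153 152 145 130 110 101 118 139 149 153 154] 458.79
257 [153 152 153 153 151 146 131 109 103 120 138 151 157] 459.81
258 [153 152 153 152 153 152 146 131 110 105 121 143 155] 460.7
259 [152 153 153 152 153 154 151 145 130 111 113 133 145] 461.44
scene3.npz 72.45675888867228
253 [162 162 150 135 141 152 145 118  83] 459.44
254 [157 155 139 113 115 141 152 142 118] 456.79
255 [153 152 141 115  99 124 149 152 138] 455.87
256 [159 155 147 128 102 111 140 151 143] 456.23
257 [181 169 159 140 112 104 131 149 142] 456.7
258 [205 194 175 151 121  99 120 142 140] 457.01
259 [218 210 190 162 133 103 104 132 137] 457.49
260 [221 217 202 176 147 116 100 120 129] 458.21
scene5.npz 39.92579026162885
```

Run:
```python
from h import *
d=np.load("scene0.npz")
for sl,u,v in((.95,458.8,256),(.40,457,257.7),(.45,457,257.7)):
    a=ray(d,u,v,.162);q=ray(d,u+4*sl,v+4,.162)-a;print(sl,np.degrees(np.arctan2(q[1],q[0])))
```

```text
0.95 74.12550857051558
0.4 52.48183210007883
0.45 54.71047826069871
```

```bash
python3 st.py; python3 -c "
from station import robot
print(robot.job_done())"
```

```text
t 10.9667 q [-0.7643  0.2106  0.3379  1.8518 -0.0794  1.091   1.0042] tcp [0.4646 0.199  0.2998] z [ 0.0005  0.0014 -1.    ]
theta 80.26103385096502 F [-3.0293  0.405   6.939 ] T [0.0678 0.8346 0.1219] w 0.04145182280410036 tau7 -0.005411745223682374
to cap, tool mm [-1.5303  0.1334 -3.1681]
the job is handed in; nothing more can be done
None
```

I screwed the slender column's knurled cap down to its stop, backed it off about a quarter turn, and handed the job in at 11 s. The gripper is still holding the cap, at 41 mm opening with the 30 N setting. Everything took a single grasp.

- **Bottomed out:** the cap turned about 3.0 rad clockwise before it stopped. Twisting torque then rose from near zero to about 0.5 N m and levelled off while the fingers slipped about 13° on the cap. The 3.0 rad agrees with what I worked out from the index line and the foot, assuming the line points along the hose port when the cap is closed.
- **Quarter turn:** the wrist turned back 93° from its furthest clockwise angle. That is an upper limit for the cap, because some of it only releases the grip's wind-up. The index line in the scene picture puts the cap about 90–93° out (1.57–1.62 rad), so it may be up to 3° over. An automatic fit of that line gave wrong angles because the finger and shading got in the way, so I read it by hand.
- **Checks that disagreed:** the scene camera put the cap centre about 5 mm from where the top camera and the foot put it. I used the latter, and the grasp left only about 4 N of side force. Torque readings below about 0.1 N m were too noisy to show the thread drag.
- **Everything else:** I planned all moves clear of the squat column and the other items, and no reading suggested contact. I did not check them again with a final full picture.

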